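# Slide a guitar bridge home in its locating gauge

## Robot

A 7-joint arm with a two-finger parallel gripper is mounted at the origin on the work surface. World frame = base frame: x ahead of the robot, y to its left, z up, the work surface at z = 0. Lengths are in m, angles in rad, forces in N, time in s.
With the tool pointing down it reaches from about 0.4 to 0.85 m from the base axis. Payload 10.4 kg.
Tool frame: the origin (TCP) lies at the very end of the fingers, on their centre line; the grasp point (between the pads) lies 19 mm behind it; z points along the fingers, y is the line along which they close (so a half turn about z gives the same grasp; the last joint's range is limited). The gripper opens to 87 mm and grips with 3 to 60 N. Pads are 19 mm wide; open, the fingers measure 117 mm over their backs; the gripper's body (75 mm by 190 mm) begins 51 mm behind the grasp point.
Start: joints at [1.159, 0.332, -0.065, 1.46, 0.022, 1.35, -0.088], TCP at [0.237, -0.578, 0.223] pointing down, gripper open.
Joint ranges: [-2.6, 2.6], [-0.5, 2.12], [-1.47, 1.34], [0.16, 2.42], [-1.27, 4.41], [0.06, 2.06], [-2.6, 2.6]. Speed limits (rad/s): [2.22, 2.22, 2.79, 2.79, 3.14, 3.14, 3.14].

## Interface

Orientations are given as a unit quaternion [x, y, z, w].
In Python, from bench import r gives the robot as it stands.
- The arm moves only by the shell command python3 -m crank 'ROWS' [FORCE]. ROWS is JSON, a list that holds one entry, the list of rows, each a list of 5 numbers: the shift along the tool's x, y, z in mm, then the turn about the tool's z in degrees, then the opening, from -1 (shut) to 1 (fully open). A call has 1 to 20 rows; each row is the pose to reach, as a shift and turn from the pose commanded when the call began, along the tool's axes at that moment; what a row does not reach only later rows make up. A row lasts 1/10 s, in which the tool goes at most 50 mm and 8.59 degrees, less where a joint would pass 70% of its speed; a pose out of reach is approached as far as the arm can. A call with a gripper value outside its range is refused whole. The fingers move at their own pace and stop on an object; FORCE is the grip in N (left out, the last holds). Time passes only in rows, so rows that repeat a pose let the fingers close. It gives the time, the measured TCP pose, the force, the opening and the grip force at its end, in the units of the state.
- r.read_state(): the state, without advancing time (a new reading comes with each control period).
- r.camera(name): name is "side" or "top" or "wrist"; returns a dict with "image" (420x560x3 uint8, red, green, blue), "vfov" (degrees; the focal length in pixels is half the picture's height over the tangent of half this angle, whatever the lens; pixels are square), "cx", "cy" (the principal point, pixels), "k1" (the pictures are not rectified: a ray, as slopes to the right and down, at radius r is drawn at 1 + k1 r^2 times it, then the intrinsics apply), "eye" and "attitude" of the camera in the world. Camera axes: x right, y down, z forward; pixel columns grow to the right and rows downward; lengths in m; the calibration is good to about 2 mm. A picture is of the moment at which its call begins. There is no depth.
- r.close_job(): hands the job in; it is judged then, once.
The state is a dict: "time": time; "joint_positions": joint angles; "joint_vel": joint speeds; "joint_torque": joint torques, N m; "ee_pos": TCP position; "eef_rot": TCP orientation; "ft_force": force on the tool from outside, world axes, zero at the start; "torque": the same for the moment, N m; "width": finger opening in m; "grip_force": force on a finger pad.
Only numpy, scipy, OpenCV 4.12 (cv2) and the standard library are available. Lean on these libraries where they do the work, as an engineer would, in place of code of your own. Each camera call takes 0.05 s, during which the arm holds its last target. There are 200 camera calls.

## Task

The classical guitar's new bridge lies loose and askew on the soundboard; the aluminium locating gauge is taped in place ahead of it. Gently push the bridge along the soundboard with your fingertips until it is fully home in the gauge: its front edge flush along the crossbar from end to end and its far (treble) end touching the lug. Only push it, do not pick it up or tip it, do not bear hard on the soft spruce top, and leave everything else where it stands.

Things in the scene. Friction and masses are not known exactly. Their poses are not given: they have to be found in the camera images.
- guitar: Classical guitar lying fixed on its back, neck to the robot's left; flat soundboard at z = 0.100. Origin on the bench under the saddle line; x across the guitar from bass side (near the robot) to treble side (far), y from tail to neck, z up. Body: y -165 (tail) to +325 mm, up to 184 mm to either side. Fingerboard, neck and head further along +y, none of it above z = 0.110.
- gauge: Locating gauge: a fixed T of aluminium bar 8 mm high on the soundboard. A crossbar (226 x 26 mm) lies across the guitar, an end lug (20 x 30 mm) reaches back from its treble end, and a 40 mm spine runs over the sound hole to a fork taped at the fingerboard. Origin at soundboard height (z = 0.100) above the guitar's origin, axes as the guitar's.
- gauge_corner (a point): Inner corner of crossbar and lug, z = 0.100, axes as the guitar's. The crossbar's straight rear edge is the line y = 0, from x = -206 mm to 0 and on behind the lug; the lug's inner face is at x = 0, from y = 0 back to -30 mm. Behind the crossbar all is clear soundboard. Home, the bridge's centre is at x = -95, y = -14.5 mm of this corner, its axes parallel.
- bridge: Dark rosewood bridge, loose, 28 to 49 g, 190 x 29 mm; middle block 82 mm long, 10 mm high; wings 6 mm high; front, back and end faces straight and upright. Origin at the centre of its underside; x from bass to treble end, y from back to front edge (to the neck), z up. It starts behind the crossbar (middle of the front edge 40 to 80 mm from it), 15 to 60 mm short of the lug, turned up to 0.3 rad.
- bridge_front_bass (a point): Lower front corner of the bridge at its bass (near) end: 95 mm from its centre along -x, 14.5 mm along +y.
- bridge_front_treble (a point): Lower front corner of the bridge at its treble (far) end: 95 mm from its centre along +x, 14.5 mm along +y.
- tape_roll: Bystander: roll of cream masking tape lying flat on the soundboard beyond the crossbar, bass side: 90 mm across, 24 mm high; origin at the centre of its underside.
- caul: Bystander: small wooden clamping caul with a cork face, 110 x 26 x 20 mm, lying on the soundboard beyond the crossbar, treble side; origin at the centre of its underside, x along its length.
- glue_bottle: Bystander: white glue bottle standing on the bench to the robot's right, 58 mm across, 165 mm tall; origin at the centre of its underside.
- brush_jar: Bystander: jar of brushes standing on the bench to the right, 68 mm across, about 230 mm tall with the brushes; origin at the centre of its underside.
- flask: Bystander: clear drinking flask with black cap on the bench to the right, 68 mm across, 205 mm tall; origin at the centre of its underside.
- parts_tray: Bystander: open wooden tray of tuner buttons on the bench between robot and guitar, 120 x 90 x 45 mm; origin at the centre of its underside.
- clamp: Bystander: deep-throat C-clamp lying flat on the bench between robot and neck, about 160 x 270 mm, 24 mm high; origin under the middle of its bar.
- sanding_block: Bystander: cork sanding block on the bench at the near right, 100 x 60 x 28 mm; origin at the centre of its underside.
There are look-alikes about, which are no part of the job. There is more than one size of the bridge; the one meant has the size given above.

How it is judged:
At the end, for the whole second after the job is handed in: Both front corners of the bridge are within 2 mm of the crossbar's rear edge, its treble end within 2 mm of the lug, and it lies flat on the soundboard, at rest (y of bridge_front_bass in the frame of gauge_corner between -0.002 and 0.002 m and y of bridge_front_treble in the frame of gauge_corner between -0.002 and 0.002 m and x of bridge_front_treble in the frame of gauge_corner between -0.002 and 0.002 m and z of bridge in the frame of gauge_corner between -0.003 and 0.002 m and angle between bridge's own z axis and vertical below 0.03 rad and linear speed of bridge below 0.01 m/s); the robot touches nothing.
It fails at once if the bridge is lifted off the soundboard (over 6 mm) or tipped (over 0.15 rad) (z of bridge in the frame of gauge_corner above 0.006 m or angle between bridge's own z axis and vertical above 0.15 rad).
It fails at once if the robot bears on the guitar or the gauge with more than 35 N (contact force between the arm and guitar above 35 N).
It fails at once if the fingers press on or squeeze the bridge with more than 35 N (contact force between the fingers and bridge above 35 N).
It fails at once if a bystander is moved by more than 15 mm (distance of any of tape_roll, caul, glue_bottle, brush_jar, flask, parts_tray, clamp, sanding_block from where it was at the start of the episode above 0.015 m).
It also fails if it takes over 48 s, if anything falls off the work surface, if the arm or the gripper's body presses on something with over 40 N, if the wrist force passes 120 N, or if a joint passes its speed limit or range.

## Working session

There is one attempt and no reset: what is moved stays moved. The work goes in short steps, Python scripts to look and compute and a shell command to move; the robot and the scene stay as the last step left them, time stands still between calls to the robot, and variables do not carry over. Pictures are saved under pics/ and viewed, at most 11 in all, crops included, and the job is handed in when it is done.

```bash
ls; mkdir -p pics; cat > h.py <<'E'
import numpy as np,cv2
from scipy.spatial.transform import Rotation as R
from bench import r
def K(c):
    f=210/np.tan(np.radians(c["vfov"])/2); return f
def Rm(c):
    a=np.array(c["attitude"]); return a if a.shape==(3,3) else R.from_quat(a).as_matrix()
def ray2plane(c,px,z):
    px=np.atleast_2d(np.array(px,float)); f=K(c)
    d=(px-[c["cx"],c["cy"]])/f
    u=d.copy()
    for _ in range(20): u=d/(1+c["k1"]*(u**2).sum(1,keepdims=True))
    w=np.c_[u,np.ones(len(u))]@Rm(c).T
    e=np.array(c["eye"]); return e+w*((z-e[2])/w[:,2])[:,None]
def save(c,n,crop=None,s=1):
    im=c["image"][:,:,::-1]
    if crop: im=im[crop[1]:crop[3],crop[0]:crop[2]]
    cv2.imwrite("pics/"+n,cv2.resize(im,None,fx=s,fy=s,interpolation=cv2.INTER_CUBIC))
E
python3 - <<'E'
from h import *
s=r.read_state(); print(s["time"],s["ee_pos"],s["eef_rot"],s["ft_force"],s["width"])
import pickle
D={}
for n in ["top","side"]:
    c=r.camera(n); D[n]=c; save(c,n+"0.png",s=1.4)
    print(n,{k:v for k,v in c.items() if k!="image"})
pickle.dump(D,open("d0.pkl","wb"))
E
```

```text
pics
0.0 [ 0.23676425 -0.57799571  0.22172698] [ 9.81161944e-01  1.93185706e-01 -1.76984069e-04 -7.01189861e-04] [-0.12633322  0.10909541  0.60604775] 0.08682482402691354
top {'vfov': 54.01317592254684, 'cx': 274.20489857089717, 'cy': 202.08931291576013, 'k1': -0.07057862204724559, 'eye': array([0.30302186, 0.05699138, 1.31061979]), 'attitude': array([ 0.71265159, -0.69634145,  0.06202638, -0.05821539])}
side {'vfov': 46.87660798191118, 'cx': 274.1926796593383, 'cy': 213.32841510247002, 'k1': -0.1626060886404568, 'eye': array([-0.21908384,  1.12744339,  1.07840761]), 'attitude': array([-0.25646004,  0.85983529, -0.4241712 ,  0.12243497])}
```

View pics/top0.png

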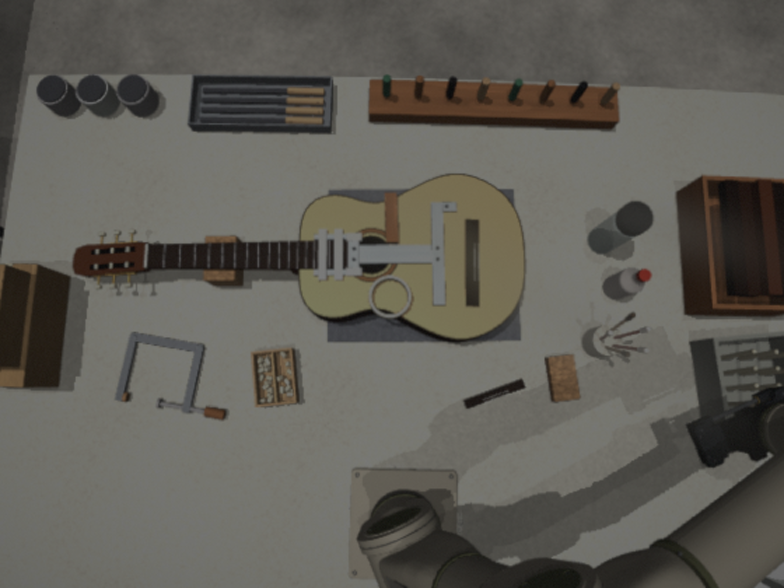

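View pics/side0.png

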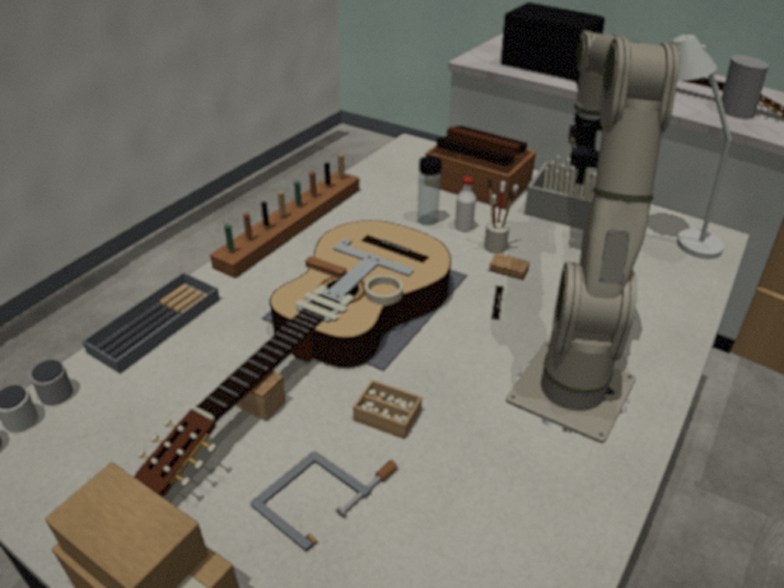

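Candidates for the bridge (native top pixels): a dark bar on the soundboard at (337,187), a dark bar on the bench at (353,281), and dark bars in the box at (535,175). I choose the one on the soundboard behind the crossbar. Next is a close crop and a size check.

```bash
python3 - <<'E'
from h import *
import pickle
c=pickle.load(open("d0.pkl","rb"))["top"]
save(c,"crop1.png",(205,115,385,250),4.4)
im=c["image"]; hsv=cv2.cvtColor(im,cv2.COLOR_RGB2HSV)
roi=np.zeros(im.shape[:2],np.uint8); roi[130:235,300:368]=255
dark=((hsv[...,2]<75)&(roi>0)).astype(np.uint8)
n,l,st,ce=cv2.connectedComponentsWithStats(dark)
for i in range(1,n):
    if st[i,4]>100:
        m=(l==i).astype(np.uint8); cn=cv2.findContours(m,0,1)[0][0]
        # subpixel-ish: min area rect in world
        W=ray2plane(c,cn[:,0,:],0.107)[:,:2]*1000
        print(st[i],cv2.minAreaRect(W.astype(np.float32)))
for p in [(320,190),(312,200),(312,160),(325,148),(330,210),(337,187)]: print(p,im[p[1],p[0]],hsv[p[1],p[0]])
E
```

```text
[333 157   9  62 504] ((560.0614624023438, -134.04673767089844), (24.35664176940918, 187.07916259765625), 89.77960968017578)
(320, 190) [120 113  85] [ 24  74 120]
(312, 200) [115 118 118] [ 90   6 118]
(312, 160) [114 117 116] [ 80   7 117]
(325, 148) [109 108 105] [ 23   9 109]
(330, 210) [120 113  85] [ 24  74 120]
(337, 187) [62 59 49] [23 53 62]
```

View pics/crop1.png

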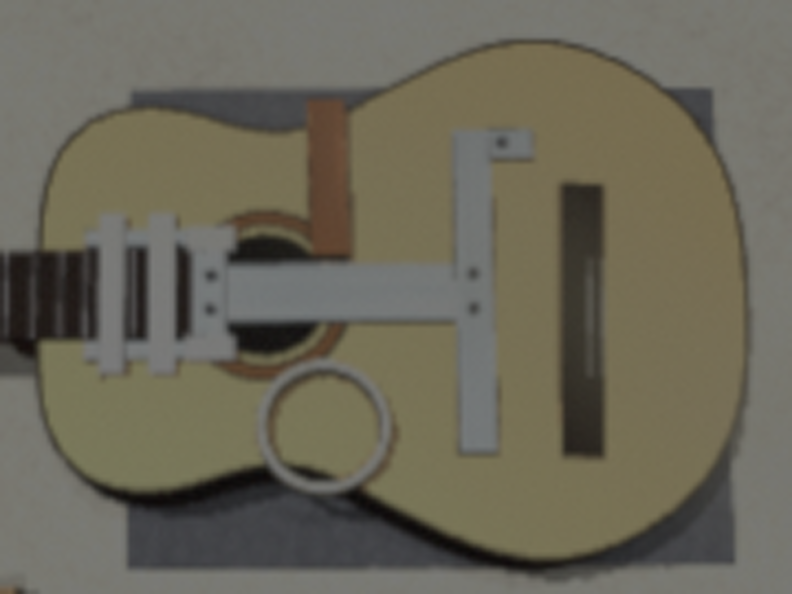

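The crop shows the bridge at native pixels (333–342, 157–219), about 190 x 29 mm, so the choice holds. The lug and crossbar corner is near (317,151). Now I'll fit the gauge edges and locate the tall bystanders.

```bash
cat >> h.py <<'E'
def edges(c,zt=0.108,zb=0.108,loc=None):
    pass
def prof(c,pts,d,z,L=12,n=121):
    """grey profile edge: strongest gradient along world dir d around world points; returns world edge points"""
    g=cv2.cvtColor(c["image"],cv2.COLOR_RGB2GRAY).astype(np.float32)
    return g
def proj(c,P):
    P=np.atleast_2d(P); q=(P-np.array(c["eye"]))@Rm(c); u=q[:,:2]/q[:,2:]
    return u*(1+c["k1"]*(u**2).sum(1,keepdims=True))*K(c)+[c["cx"],c["cy"]]
E
python3 - <<'E'
from h import *
import pickle
c=pickle.load(open("d0.pkl","rb"))["top"]
s=c["image"].astype(int); 
hsv=cv2.cvtColor(c["image"],cv2.COLOR_RGB2HSV); sat=hsv[...,1].astype(float); 
# rear edge of crossbar: saturation step (alu low, spruce high), sub-pixel per row, low->high going right
def cross(line,th):
    i=np.argmax(line>th); return i-1+(th-line[i-1])/(line[i]-line[i-1])
E=[]
for y in list(range(156,172))+list(range(192,214)):
    E.append((312+cross(sat[y,312:328],40),y))
W=ray2plane(c,E,0.108)*1000
p=np.polyfit(W[:,0],W[:,1],1); print("crossbar rear y=a x+b",p,"rms",np.std(W[:,1]-np.polyval(p,W[:,0])))
F=[]
for x in range(319,324):
    F.append((x,147+cross(sat[147:158,x],40)))
L=ray2plane(c,F,0.108)*1000; print("lug face",L[:,:2].round(1))
V=hsv[...,2].astype(float)
Fr=[];Bk=[]
for y in range(160,216):
    h=V[y,326:350]; i=int(np.argmin(h[3:20]))+3
    a=np.where(h[:i]>90)[0][-1]; Fr.append((326+a+(h[a]-90)/(h[a]-h[a+1]),y))
    b=i+np.where(h[i:]>90)[0][0]; Bk.append((326+b-1+(90-h[b-1])/(h[b]-h[b-1]),y))
for n,q in(("front",Fr),("back",Bk)):
    w=ray2plane(c,q,0.107)*1000; pp=np.polyfit(w[:,0],w[:,1],1); print(n,pp,w[[0,-1],:2].round(1))
for n,q,z in [("flask",(450,155),.205),("bottle",(460,196),.165),("jar",(445,232),.23),("sand",(402,270),.028),("tape",(278,212),.124),("tray",(197,268),.045)]:
    print(n,(ray2plane(c,q,z)[0]*1000).round())
E
```

```text
crossbar rear y=a x+b [ 3.00951197e-02 -9.10351873e+01] rms 0.18177974680947956
lug face [[671.5 -79.5]
 [671.2 -82.6]
 [671.4 -85.6]
 [671.7 -88.6]
 [671.8 -91.7]]
front [ 3.95728568e-03 -1.20665238e+02] [[ 643.4 -118.1]
 [ 475.4 -119.2]]
back [-4.25043884e-04 -1.47793846e+02] [[ 644.2 -149. ]
 [ 476.  -148.7]]
flask [ 640. -441.  205.]
bottle [ 531. -482.  165.]
jar [ 419. -405.  230.]
sand [ 319. -349.   28.]
tape [478.  41. 124.]
tray [312. 283.  45.]
```

```bash
python3 -m crank '[[[0,0,-35,0,1],[0,0,-70,0,1],[0,0,-105,0,1],[30,-16,-105,-4,1],[60,-33,-105,-9,1],[90,-50,-105,-14,1],[120,-66,-105,-18,1],[150,-83,-105,-23,1],[180,-99,-105,-28,1],[210,-116,-105,-32,1],[240,-132,-105,-37,1],[270,-149,-105,-42,1],[300,-165,-105,-46,1],[330,-182,-105,-51,1],[360,-198,-105,-55,1],[390,-215,-105,-60,1],[420,-231,-105,-65,1],[450,-248,-105,-69.4,1],[450,-248,-105,-69.4,1],[450,-248,-105,-69.4,1]]]'; python3 - <<'E'
from h import *
s=r.read_state(); print(s["time"],s["ee_pos"],s["ft_force"],s["joint_positions"])
M=R.from_quat(s["eef_rot"]).as_matrix();print(M.round(4))
c=r.camera("wrist"); save(c,"w1.png"); print({k:v for k,v in c.items() if k!="image"})
import pickle; pickle.dump(c,open("w1.pkl","wb"))
E
```

```text
time: 2.1
ee_pos: [0.5594, -0.1777, 0.327]
eef_rot: [0.696, 0.718, -0.0, -0.0]
ft_force: [-0.3, -0.4, 0.1]
width: 0.0867
grip_force: 0.0
2.1 [ 0.55941443 -0.17771294  0.32701879] [-0.29500633 -0.42168874  0.09878926] [ 0.63803949  0.25575949 -0.50738632  1.36754068  0.12306077  1.55049594
  0.17221391]
[[-3.030e-02  9.995e-01 -9.000e-04]
 [ 9.995e-01  3.030e-02  3.000e-04]
 [ 4.000e-04 -9.000e-04 -1.000e+00]]
{'vfov': 66.36365245522603, 'cx': 278.2916327701034, 'cy': 206.2093066315207, 'k1': 0.0019491372463939804, 'eye': array([ 0.55755679, -0.09547251,  0.48790641]), 'attitude': array([0.98825148, 0.01493288, 0.00132435, 0.15209951])}
```

View pics/w1.png

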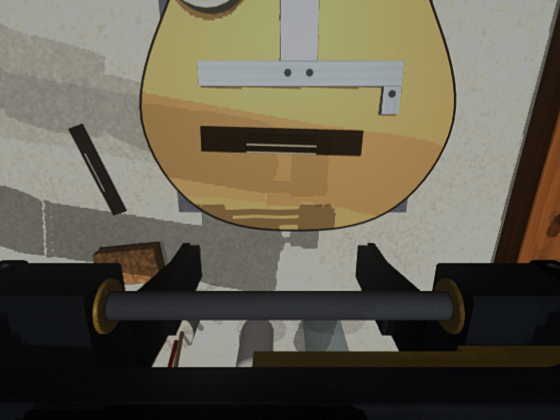

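The wrist view shows the bridge at (201–363, 126–156), the crossbar's rear edge at row about 86 and the corner at about (383,88). Fingers are behind the bridge, with clear soundboard under them. Going down.

```bash
python3 - <<'E'
from h import *
import pickle
c=pickle.load(open("w1.pkl","rb"))
print((ray2plane(c,[(201,126),(363,130),(361,156),(201,152)],.106)*1000).round(1)[:,:2])
print((ray2plane(c,[(198,86),(382,87),(381,113)],.108)*1000).round(1)[:,:2])
E
python3 -m crank '[[[0,0,30,0,1],[0,0,60,0,1],[0,0,90,0,1],[0,0,120,0,1],[0,0,150,0,1],[0,0,175,0,1],[0,0,195,0,1],[0,0,210,0,1],[0,0,217,0,1],[0,0,221,0,1],[0,0,223,0,1],[0,0,224.5,0,1],[0,0,224.5,0,1],[0,0,224.5,0,1]]]'
```

```text
[[ 468.2 -121.4]
 [ 655.8 -120.2]
 [ 656.7 -150.3]
 [ 466.9 -151.3]]
[[ 467.2  -78.1]
 [ 671.3  -73.1]
 [ 673.6 -100.7]]
time: 3.55
ee_pos: [0.5596, -0.1784, 0.1035]
eef_rot: [0.697, 0.717, 0.0, 0.0]
ft_force: [0.5, 0.3, 0.9]
width: 0.0871
grip_force: 0.0
```

```bash
python3 -m crank '[[[3,0,1,0,1],[7,0,1,0,1],[11,0,1,0,1],[14,0,1,0,1],[16,0,1,0,1],[18,0,1,0,1],[20,0,1,0,1],[23,0,1,0,1],[26,0,1,0,1],[29,0,1,0,1],[32,0,1,0,1],[35,0,1,0,1],[38,0,1,0,1],[41,0,1,0,1],[44,0,1,0,1],[47,0,1,0,1],[50,0,1,0,1],[52,0,1,0,1],[54,0,1,0,1],[55,0,1,0,1]]]'; python3 - <<'E'
from h import *
c=r.camera("wrist"); save(c,"w2.png")
E
```

```text
time: 5.55
ee_pos: [0.5578, -0.1231, 0.1021]
eef_rot: [0.697, 0.717, -0.0, 0.0]
ft_force: [-0.3, -0.6, 0.7]
width: 0.0869
grip_force: 0.2
```

View pics/w2.png

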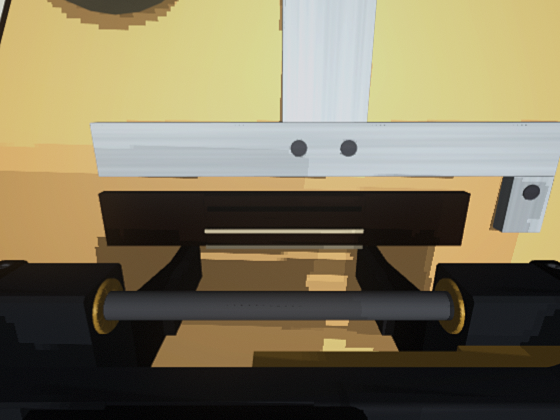

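The bridge (100–468, row 191 front) is now parallel to the crossbar edge (row 176), with a gap of about 8 mm. The treble end is about 16 mm short of the lug (at 499). Continuing slowly.

```bash
python3 -m crank '[[[2,0,0,0,1],[4,0,0,0,1],[5,0,0,0,1],[6,0,0,0,1],[7,0,0,0,1],[7.5,0,0,0,1],[8,0,0,0,1],[8,0,0,0,1]]]'
python3 - <<'E'
from h import *
c=r.camera("wrist"); save(c,"w3.png",(80,110,560,260),1.6); print(r.read_state()["ft_force"])
E
```

```text
time: 6.4
ee_pos: [0.5575, -0.1152, 0.1021]
eef_rot: [0.697, 0.717, 0.0, 0.0]
ft_force: [-0.7, 0.3, -0.4]
width: 0.0867
grip_force: 0.0
[-0.7973042  -0.33485179  0.29834408]
```

View pics/w3.png

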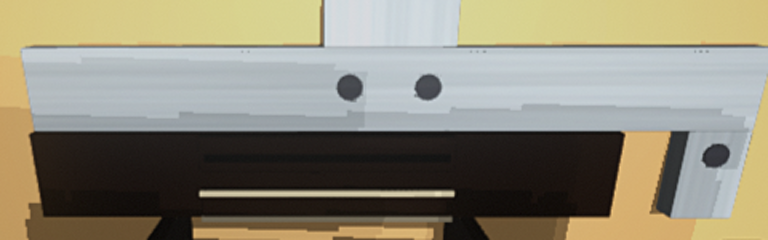

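The front edge looks flush with the crossbar along its length; the treble end (crop x=622) is still short of the lug face (670). Closing up until the force shows contact.

```bash
python3 -m crank '[[[0.5,0,0,0,1],[1,0,0,0,1],[1.3,0,0,0,1],[1.3,0,0,0,1]]]'; python3 -m crank '[[[0.5,0,0,0,1],[1,0,0,0,1],[1,0,0,0,1]]]'
```

```text
time: 6.85
ee_pos: [0.5575, -0.114, 0.1021]
eef_rot: [0.697, 0.717, -0.0, 0.0]
ft_force: [0.7, -0.1, 0.5]
width: 0.0871
grip_force: 0.0
time: 7.15
ee_pos: [0.5575, -0.1138, 0.1021]
eef_rot: [0.697, 0.717, -0.0, 0.0]
ft_force: [0.7, -3.7, -0.2]
width: 0.087
grip_force: 2.1
```

```bash
python3 -m crank '[[[-5,0,0,0,1],[-15,0,0,0,1],[-15,0,-15,0,1],[-15,0,-40,0,0],[-15,-15,-50,0,-1],[-5,-40,-50,0,-1],[5,-65,-50,0,-1],[15,-90,-50,0,-1],[24,-110,-50,0,-1],[24,-122,-50,0,-1],[24,-122,-50,0,-1],[24,-122,-50,0,-1],[24,-122,-50,0,-1]]]' 10; python3 - <<'E'
from h import *
c=r.camera("top"); save(c,"t2.png",(240,130,390,240),5)
c=r.camera("wrist"); save(c,"w4.png")
E
```

```text
time: 8.45
ee_pos: [0.4357, -0.0929, 0.1523]
eef_rot: [0.697, 0.717, 0.0, 0.0]
ft_force: [-0.7, 0.2, -0.5]
width: 0.015
grip_force: 0.0
```

View pics/w4.png

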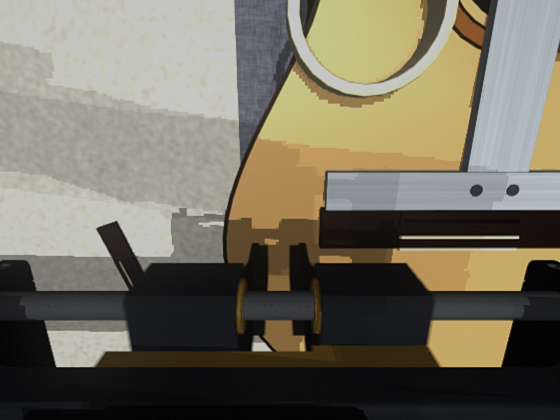

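The bridge's bass end is at (320, 210–248) and the fingers are still closing to its left, over clear soundboard. Next: descend just short of the bass end, fully shut.

```bash
python3 - <<'E'
from h import *
c=r.camera("wrist")
print((ray2plane(c,[(320,211),(320,248)],.106)*1000).round(1)[:,:2], (ray2plane(c,[(326,210)],.108)*1000).round(1)[:,:2])
E
python3 -m crank '[[[0,0,0,0,-1],[0,0,10,0,-1],[0,0,20,0,-1],[0,0,30,0,-1],[0,0,40,0,-1],[0,0,45,0,-1],[0,0,48,0,-1],[0,0,50,0,-1],[0,0,50,0,-1]]]'
```

```text
[[ 463.5  -78.2]
 [ 465.4 -105.6]] [[467.2 -76.7]]
time: 9.5
ee_pos: [0.4349, -0.0926, 0.102]
eef_rot: [0.697, 0.717, 0.0, 0.0]
ft_force: [-1.3, -0.6, -0.2]
width: 0.0003
grip_force: 0.0
```

```bash
python3 -m crank '[[[0,3,0,0,-1],[0,6,0,0,-1],[0,9,0,0,-1],[0,11,0,0,-1],[0,13,0,0,-1],[0,15,0,0,-1],[0,17,0,0,-1],[0,19,0,0,-1],[0,21,0,0,-1],[0,23,0,0,-1],[0,25,0,0,-1],[0,26,0,0,-1],[0,27,0,0,-1],[0,27,0,0,-1]]]'; python3 - <<'E'
from h import *
c=r.camera("top"); save(c,"t3.png",(285,130,385,225),6)
c=r.camera("wrist"); save(c,"w5.png")
print((ray2plane(c,[(320,211),(320,248)],.106)*1000).round(1)[:,:2])
E
```

```text
time: 10.9
ee_pos: [0.4619, -0.0918, 0.102]
eef_rot: [0.697, 0.717, 0.0, 0.0]
ft_force: [-0.2, 0.3, -0.1]
width: 0.0007
grip_force: 0.0
[[482.7 -61. ]
 [484.1 -81.8]]
```

View pics/t3.png

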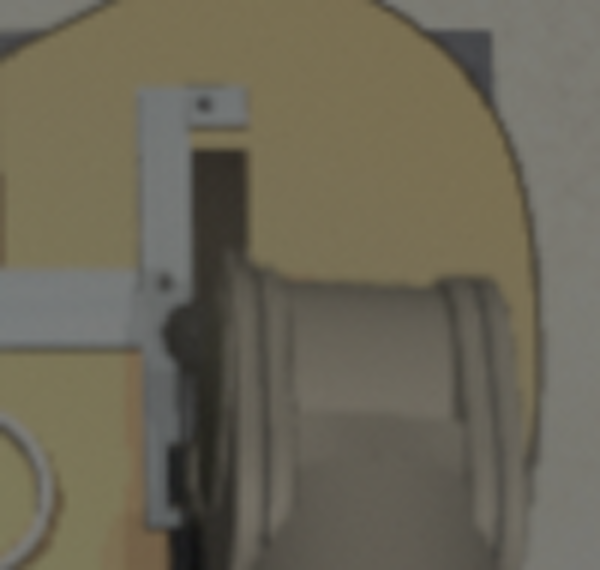

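The treble end (crop row 150) is about 10 mm from the lug (row 128), and the bridge still lies along the crossbar. Pushing on.

```bash
python3 -m crank '[[[0,2,0,0,-1],[0,4,0,0,-1],[0,6,0,0,-1],[0,7,0,0,-1],[0,8,0,0,-1],[0,8,0,0,-1]]]'; python3 -m crank '[[[0,0.5,0,0,-1],[0,1,0,0,-1],[0,1,0,0,-1]]]';  python3 -m crank '[[[0,0.5,0,0,-1],[0,1,0,0,-1],[0,1,0,0,-1]]]'; python3 - <<'E'
from h import *
c=r.camera("top"); save(c,"t4.png",(285,130,385,225),6)
E
```

```text
time: 11.6
ee_pos: [0.4699, -0.0915, 0.102]
eef_rot: [0.697, 0.717, 0.0, 0.0]
ft_force: [-0.5, -0.7, -0.1]
width: 0.0004
grip_force: 0.0
time: 11.9
ee_pos: [0.4708, -0.0916, 0.1021]
eef_rot: [0.697, 0.717, -0.0, 0.0]
ft_force: [-0.4, 0.5, -0.3]
width: 0.0005
grip_force: 0.0
time: 12.2
ee_pos: [0.4719, -0.0915, 0.1021]
eef_rot: [0.697, 0.717, 0.0, 0.0]
ft_force: [0.5, -0.4, 0.6]
width: 0.0004
grip_force: 0.0
```

View pics/t4.png

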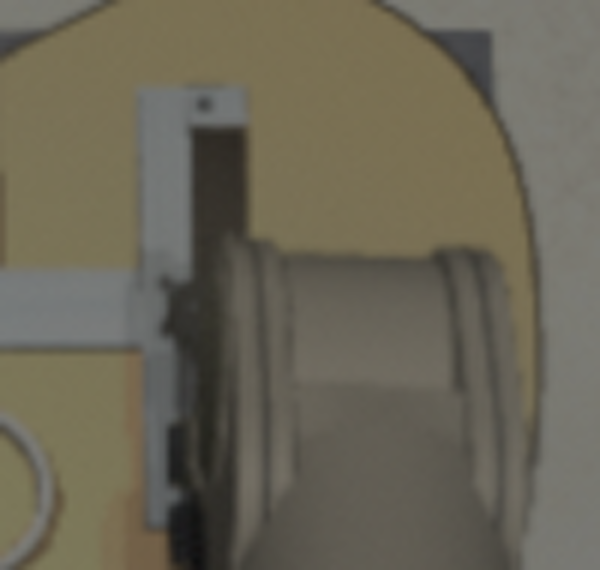

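Now near the lug, with no contact force yet. Stepping on.

```bash
python3 -m crank '[[[0,0.5,0,0,-1],[0,1,0,0,-1],[0,1,0,0,-1]]]';  python3 -m crank '[[[0,0.5,0,0,-1],[0,0.8,0,0,-1],[0,0.8,0,0,-1]]]'
```

```text
time: 12.55
ee_pos: [0.4729, -0.0915, 0.102]
eef_rot: [0.697, 0.717, 0.0, 0.0]
ft_force: [0.2, 0.7, 0.2]
width: 0.0004
grip_force: 0.0
time: 12.85
ee_pos: [0.4736, -0.0915, 0.1021]
eef_rot: [0.697, 0.717, 0.0, 0.0]
ft_force: [-0.4, 0.8, 0.6]
width: 0.0003
grip_force: 0.0
```

```bash
python3 -m crank '[[[0,0.5,0,0,-1],[0,0.5,0,0,-1],[0,0.5,0,0,-1]]]' ;  python3 -m crank '[[[0,0.5,0,0,-1],[0,0.5,0,0,-1],[0,0.5,0,0,-1]]]'; python3 -m crank '[[[0,0.5,0,0,-1],[0,0.5,0,0,-1],[0,0.5,0,0,-1]]]'
```

```text
time: 13.15
ee_pos: [0.4742, -0.0915, 0.1021]
eef_rot: [0.697, 0.717, 0.0, 0.0]
ft_force: [0.2, 0.2, -0.1]
width: 0.0008
grip_force: 0.0
time: 13.45
ee_pos: [0.4745, -0.0914, 0.102]
eef_rot: [0.697, 0.717, -0.0, -0.0]
ft_force: [-1.3, 0.2, 0.5]
width: 0.0008
grip_force: 0.6
time: 13.75
ee_pos: [0.4745, -0.0915, 0.1019]
eef_rot: [0.697, 0.717, -0.0, -0.0]
ft_force: [-5.1, -0.7, 3.8]
width: 0.0004
grip_force: 2.7
```

Contact with the lug at 5 N. Back off, lift, and go behind the bridge with fingers open to check, then press the back once more.

```bash
python3 -m crank '[[[0,-3,0,0,-1],[0,-10,0,0,-1],[0,-15,0,0,-1],[0,-15,-20,0,-1],[0,-15,-50,0,-1],[-20,0,-60,0,0],[-40,25,-60,0,1],[-50,50,-60,0,1],[-50,75,-60,0,1],[-50,95,-60,0,1],[-50,102,-60,0,1],[-50,102,-60,0,1],[-50,102,-60,0,1],[-50,102,-60,0,1]]]'; python3 - <<'E'
from h import *
c=r.camera("wrist"); save(c,"w6.png",(60,60,560,260),1.6)
E
```

```text
time: 15.15
ee_pos: [0.5777, -0.1387, 0.1623]
eef_rot: [0.697, 0.717, -0.0, 0.0]
ft_force: [-0.6, -0.5, -0.6]
width: 0.0644
grip_force: 0.0
```

View pics/w6.png

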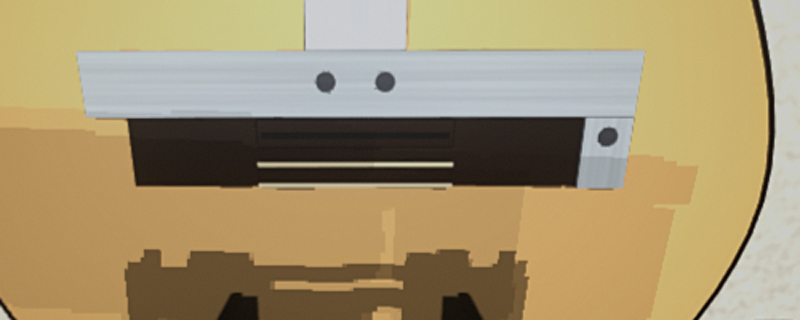

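The bridge is flush along the crossbar and against the lug. One light final press at the back, to be sure of the flush fit.

```bash
python3 -m crank '[[[0,0,20,0,1],[0,0,40,0,1],[0,0,52,0,1],[0,0,58,0,1],[0,0,60,0,1],[5,0,60,0,1],[10,0,60,0,1],[15,0,60,0,1],[19,0,60,0,1],[21,0,60,0,1],[23,0,60,0,1],[24,0,60,0,1],[24.5,0,60,0,1],[25,0,60,0,1],[25,0,60,0,1]]]'; python3 -m crank '[[[0.5,0,0,0,1],[0.5,0,0,0,1],[0.5,0,0,0,1]]]';python3 -m crank '[[[0.5,0,0,0,1],[0.5,0,0,0,1],[0.5,0,0,0,1]]]'
```

```text
time: 16.7
ee_pos: [0.5777, -0.1135, 0.102]
eef_rot: [0.697, 0.717, -0.0, 0.0]
ft_force: [0.3, 0.3, 0.4]
width: 0.0872
grip_force: 0.0
time: 17.0
ee_pos: [0.5778, -0.1133, 0.1021]
eef_rot: [0.697, 0.717, -0.0, 0.0]
ft_force: [0.7, -0.8, -0.2]
width: 0.0869
grip_force: 0.8
time: 17.3
ee_pos: [0.5777, -0.1131, 0.1021]
eef_rot: [0.697, 0.717, -0.0, 0.0]
ft_force: [0.3, -4.6, -0.6]
width: 0.087
grip_force: 2.4
```

Contact came exactly where a flush bridge predicts (TCP y about -113.2). Withdrawing and handing in.

```bash
python3 -m crank '[[[-3,0,0,0,1],[-10,0,0,0,1],[-20,0,0,0,1],[-20,0,-20,0,1],[-20,0,-50,0,1],[-20,0,-80,0,1],[-20,0,-80,0,1],[-20,0,-80,0,1]]]'; python3 - <<'E'
from h import *
c=r.camera("wrist"); save(c,"w7.png",(60,40,560,260),1.6)
E
```

```text
time: 18.1
ee_pos: [0.5785, -0.133, 0.1824]
eef_rot: [0.697, 0.717, 0.0, 0.0]
ft_force: [0.1, -0.6, -0.8]
width: 0.0872
grip_force: 0.0
```

View pics/w7.png

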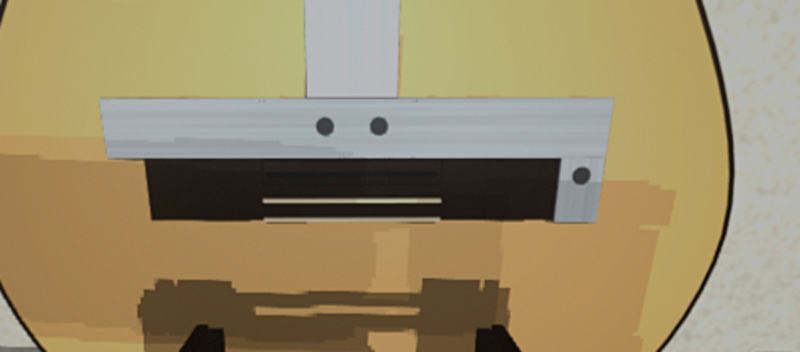

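The front edge lies flush on the crossbar (row 158), the treble end touches the lug (x≈557), and the fingers are clear.

```bash
python3 -c "
from bench import r
print(r.close_job())"
```

```text
the job is handed in; nothing more can be done
None
```

The bridge is home in the gauge, flush along the crossbar and against the lug by the last picture and contact forces of about 5 N; I handed the job in at about 18 s, and it returned no verdict.

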